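# Fold the bowl cupboard open and wedge it

### The arm

A 7-joint arm with a two-finger parallel gripper is mounted at the origin on the work surface. World frame = base frame: x ahead of the robot, y to its left, z up, the work surface at z = 0. Lengths are in m, angles in rad, forces in N, time in s.
With the tool pointing down it reaches from about 0.425 to 0.875 m from the base axis. Payload 9.9 kg.
Tool frame: the origin (TCP) lies where the fingers leave the gripper's body, on its centre line; the fingertips stand 73 mm ahead of it and the grasp point (between the pads) lies 54 mm ahead of it; z points along the fingers, x is the direction in which the jaws open and shut, and the axes are right-handed (so a half turn about z gives the same grasp; the last joint's range is limited). The gripper opens to 85 mm and grips with 20 to 120 N. Pads are 22 mm wide; open, the fingers measure 114 mm over their backs; the gripper's body (76 mm by 85 mm) begins 54 mm behind the grasp point. The pads swing forward as they close: fully open they stand 13 mm farther back than shut.
Start: joints at [-1.344, 0.576, 0.025, 1.437, -0.015, 1.129, -0.057], TCP at [0.206, 0.643, 0.304] pointing down, gripper open.
Joint ranges: [-2.76, 2.76], [-0.34, 2.15], [-1.52, 1.57], [0.19, 2.46], [-1.09, 4.23], [0.17, 1.99], [-2.82, 2.82]. Speed limits (rad/s): [2.22, 2.22, 3.01, 3.01, 3.14, 3.14, 3.14].

### API

Orientations are given as a rotation vector (axis times angle).
In Python, from station import manip gives the robot as it stands. The module is installed in compiled form; this text tells all that it offers.
- The arm moves only by the shell command python3 -m jog 'ROWS' [OPENING] [FORCE]. ROWS is JSON, a list of rows, each a list of 2 entries, a list of its own where there are three numbers: the shift along the tool's x, y, z in cm, then the turn about the tool's z in degrees. A call has 1 to 5 rows; each row is the pose to reach, as a shift and turn from the pose commanded when the call began, along the tool's axes at that moment; what a row does not reach only later rows make up. A row lasts 1/8 s, in which the tool goes at most 62.5 mm and 10.7 degrees, less where a joint would pass 70% of its speed; a pose out of reach is approached as far as the arm can. A call with a gripper value outside its range is refused whole. OPENING is the finger opening in cm, from 0 to 8.54, set as the call begins (- or left out, the last holds). The fingers move at their own pace and stop on an object; FORCE is the grip in N (left out, the last holds). Time passes only in rows, so rows that repeat a pose let the fingers close. It gives the time, the measured TCP pose, the force and the opening at its end, in the units of the state.
- manip.read_state(): the state, without advancing time (a new reading comes with each control period).
- manip.snapshot(name): name is "scene" or "top"; returns a dict with "img" (420x560x3 uint8, blue, green, red), "K" (3x3 intrinsics, pixels), "cam_to_world" (4x4, takes a point from camera to world coordinates). Camera axes: x right, y up, looking along -z (the intrinsics and any distortion apply to the point x, -y, -z); pixel columns grow to the right and rows downward; lengths in m; the calibration is good to about 2 mm. A picture is of the moment at which its call begins. There is no depth.
- manip.finish_job(): hands the job in, once; it reports no verdict.
The state is a dict: "time": time; "joints": joint angles; "qvel": joint speeds; "joint_efforts": joint torques, N m; "ee_pos": TCP position; "tool_rot": TCP orientation; "ft_force": force on the tool from outside, world axes, zero at the start; "ft_torque": the same for the moment, N m; "gripper_width": opening from 0.0 (shut) to 1.0 (fully open).
Only numpy, scipy, OpenCV 4.12 (cv2) and the standard library are available. Lean on these libraries where they do the work, as an engineer would, in place of code of your own. Each camera call takes 0.05 s, during which the arm holds its last target. There are 200 camera calls.

### The job

Pull the folding door of the bowl cupboard open by its bar handle until both panels are folded as far as they go, and let go. Then lay the wooden door wedge in line with the folded panels and drive it, thin end first, under the folded edge that sticks out towards you until it jams tight and stops, so that the door stays fully open. Do not disturb the other things on the worktop, and leave the wedge where it jams.

Things in the scene. Friction and masses are not known exactly. Their poses are not given: they have to be found in the camera images.
- cupboard: Low white cupboard with an aluminium top, fixed on the worktop, 300 wide (y), 180 deep, 226 high; place and yaw (up to 0.2 either way) differ. Origin: worktop level, middle of the front opening; own x points into the cupboard (away from the robot at yaw 0), own y to the robot's left. The grey two-panel door hangs in front, x -14 to 0 when shut.
- fold_door (a joint): Angle of the pivot panel, rad: 0 shut, stop at 1.5, starts at 0 to 0.25. Seen from above that panel turns clockwise by this angle about door_pivot, swinging its fold edge out towards the robot. It takes about 0.25 N m and stays where it is left; a hard shove on the folded edge towards the cupboard can begin to shut it.
- door_pivot (a point): Fixed vertical pivot axis of the door at the cupboard's left front corner (cupboard frame x 0, y +130), at the height of the panels' lower edge, 22 above the worktop. Axes as the cupboard's.
- pull_grip (a point): Grip point on the axis of the handle's upright steel bar, 190 above the worktop. Bar 12 in diameter, straight from 114 to 206 high, 56 out from the pivot plane (42 from the panel's face to the axis), 100 from the pivot axis along the panel; turns with the panel. Pinch it from above, fingers to either side along the panel. The cupboard top (226 high) starts 40 behind it.
- pull: The steel bar handle itself, for contact. Its origin is the door pivot axis at the panels' lower edge, not the grip: use point pull_grip.
- pivot_panel: Grey door panel that carries the handle, upright, 130 wide, 14 thick, 190 high, lower edge 22 above the worktop. Origin on the pivot axis at its lower edge, in the plane of its inner face; own x is the inner face's normal (into the cupboard when shut), own -y runs along the panel to the fold, 130 away.
- lead_panel: Second door panel, same size, hinged to the pivot panel at the fold; its free edge runs in the track along the cupboard's front towards the pivot end, so it turns twice as far the other way. Opened, the two panels stand inner faces together, sticking out towards the robot at the cupboard's left end. Origin on the fold line, own -y along the panel.
- fold_edge (a point): Middle hinge line between the two panels at their lower edge, 22 above the worktop. Own +y runs along the pivot panel from the fold back to the door pivot, own x is the normal of its inner face. When the door is folded this is the edge that points towards the robot.
- wedge: Loose brown wooden door wedge (about 150 g), 130 long (x), 45 wide (y), flat below, top sloping straight from 36 high at the thick heel (-x end) to 6 high at the thin nose (+x end). Origin: centre of its underside. It is 22 high, the gap under the door, 69 behind the nose: there it jams, with about 61 still showing.
- wedge_center (a point): Centre of the wedge, 10 above its underside; axes as the wedge's.
- wedge_nose (a point): Thin end of the wedge, middle of the lower edge, 65 ahead of the wedge's origin; axes as the wedge's.
- wedge_heel (a point): Middle of the wedge's thick end face, 15 above its underside, 65 behind the wedge's origin; axes as the wedge's. Push here towards the nose to drive the wedge in; some 5 to 20 N jam it.
- bowl: Bystander: blue ceramic bowl, 150 across, 65 high; origin at the centre of its underside.
- bottle: Bystander: white plastic bottle, 60 across, 190 high; origin at the centre of its underside.
- jar: Bystander: amber jar, 72 across, 110 high; origin at the centre of its underside.
- cup: Bystander: steel cup, 76 across, 100 high; origin at the centre of its underside.
- spatula: Bystander: spatula lying flat, 280 long along its x, 65 wide blade; origin at its middle.
- block: Bystander: small wooden chopping block lying flat, 80 x 140 x 30; origin at the centre of its underside.
Things that resemble listed ones, but are neither listed nor needed, are in the scene too. Of the things that look like the wedge, take the one that is nearest to the robot's base at the start.

How it is judged:
By the outcome, as a careful person would: the job done as asked, in the order asked, and still so for the second after the job is handed in, with the robot touching nothing.
It also fails if it takes over 72 s, if anything falls off the work surface, if the arm or the gripper's body presses on something with over 40 N, if the wrist force passes 120 N, or if a joint passes its speed limit or range.

## Working session

There is one attempt and no reset: what is moved stays moved. The work goes in short steps, Python scripts to look and compute and a shell command to move; the robot and the scene stay as the last step left them, time stands still between calls to the robot, and variables do not carry over. Pictures are saved under pics/ and viewed, about 8 in all and at most 12, crops included, and the job is handed in when it is done.

```bash
mkdir -p pics; cat > h.py <<'E'
import numpy as np,cv2
from station import manip
from scipy.spatial.transform import Rotation as R
def snap(n):
    s=manip.snapshot(n); return s
def ray(s,u,v):
    K=np.array(s["K"]);T=np.array(s["cam_to_world"])
    d=np.linalg.inv(K)@[u,v,1]; d=T[:3,:3]@[d[0],-d[1],-d[2]]
    return T[:3,3],d
def at_z(s,u,v,z):
    o,d=ray(s,u,v); return o+d*(z-o[2])/d[2]
def proj(s,p):
    K=np.array(s["K"]);T=np.array(s["cam_to_world"])
    c=T[:3,:3].T@(np.array(p)-T[:3,3]); q=K@[c[0],-c[1],-c[2]]; return q[:2]/q[2]
def tool(p):
    "world target of TCP -> shift in tool axes, cm"
    st=manip.read_state(); r=R.from_rotvec(st["tool_rot"])
    return r.inv().apply(np.array(p)-st["ee_pos"])*100
E
python3 - <<'E'
from h import *
for n in("scene","top"):
    s=snap(n);cv2.imwrite(f"pics/{n}0.png",s["img"]);print(n,[k for k in s],np.round(s["K"],1).tolist(),np.round(s["cam_to_world"],3).tolist())
st=manip.read_state();print(st["time"],st["ee_pos"],R.from_rotvec(st["tool_rot"]).as_matrix().round(3))
E
```

```text
scene ['img', 'K', 'cam_to_world'] [[402.0, 0.0, 281.6], [0.0, 402.0, 209.7], [0.0, 0.0, 1.0]] [[-0.663, -0.688, 0.294, 0.808], [0.748, -0.609, 0.262, 0.247], [-0.001, 0.394, 0.919, 1.065], [0.0, 0.0, 0.0, 1.0]]
top ['img', 'K', 'cam_to_world'] [[510.0, 0.0, 275.9], [0.0, 510.0, 215.4], [0.0, 0.0, 1.0]] [[-0.013, 0.995, -0.098, 0.344], [-1.0, -0.013, 0.0, -0.004], [-0.001, 0.098, 0.995, 1.601], [0.0, 0.0, 0.0, 1.0]]
0.1 [0.20636272 0.64238642 0.30311939] [[ 0.306  0.952 -0.   ]
 [ 0.952 -0.306 -0.001]
 [-0.001  0.    -1.   ]]
```

View pics/scene0.png

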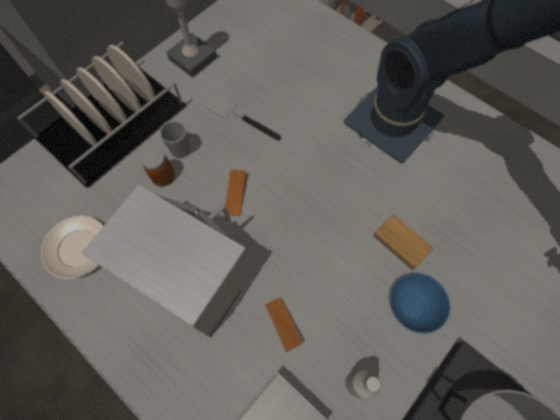

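View pics/top0.png

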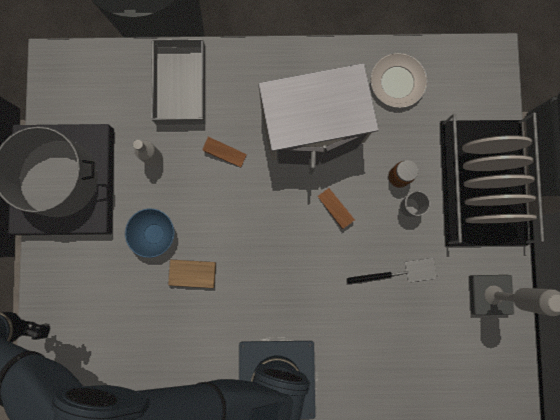

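The wedge candidates in the top view are A (336,208) and B (224,152). In the scene view they are at (236,192) and (284,324). The block at (192,274) is pale and not a wedge. A looks nearest to the base, which is at about (276,375). I'll check that with a close crop.

```bash
python3 - <<'E'
from h import *
s=snap("top");c=s["img"][115:240,255:390];a=cv2.resize(c,None,fx=4,fy=4,interpolation=cv2.INTER_CUBIC)
s2=snap("scene");c2=s2["img"][160:340,180:310];b=cv2.resize(c2,None,fx=2.75,fy=2.75,interpolation=cv2.INTER_CUBIC)[:500,:260]
im=cv2.convertScaleAbs(np.hstack([a,b]),alpha=1.6)
cv2.imwrite("pics/crop1.png",im)
for img,ss in((s["img"],s),(s2["img"],s2)):
    h=cv2.cvtColor(img,cv2.COLOR_BGR2HSV);m=cv2.inRange(h,(3,130,60),(18,255,255))
    n,l,st,ce=cv2.connectedComponentsWithStats(m)
    for i in range(1,n):
        if st[i,4]>80:
            r=cv2.minAreaRect(np.argwhere(l==i)[:,::-1].astype(np.float32));bx=cv2.boxPoints(r)
            print(ce[i].round(1),st[i,4],bx.round(1).tolist(),[at_z(ss,*p,0.015)[:2].round(3).tolist() for p in bx])
# cupboard top corners, z=.226
for p in((260,82),(365,65),(377,130),(273,150)):print(at_z(s,*p,.226).round(3))
E
```

```text
Traceback (most recent call last):
ValueError: all the input array dimensions except for the concatenation axis must match exactly, but along dimension 0, the array at index 0 has size 500 and the array at index 1 has size 495
```

```bash
python3 - <<'E'
from h import *
s=snap("top");c=s["img"][115:240,255:390];a=cv2.resize(c,None,fx=4,fy=4,interpolation=cv2.INTER_CUBIC)
s2=snap("scene");c2=s2["img"][160:285,180:245];b=cv2.resize(c2,None,fx=4,fy=4,interpolation=cv2.INTER_CUBIC)
im=cv2.convertScaleAbs(np.hstack([a,b]),alpha=1.6)
cv2.imwrite("pics/crop1.png",im)
for img,ss in((s["img"],s),(s2["img"],s2)):
    h=cv2.cvtColor(img,cv2.COLOR_BGR2HSV);m=cv2.inRange(h,(3,130,60),(18,255,255))
    n,l,st,ce=cv2.connectedComponentsWithStats(m)
    for i in range(1,n):
        if st[i,4]>80:
            r=cv2.minAreaRect(np.argwhere(l==i)[:,::-1].astype(np.float32));bx=cv2.boxPoints(r)
            print(ce[i].round(1),st[i,4],bx.round(1).tolist(),[at_z(ss,*p,0.015)[:2].round(3).tolist() for p in bx])
for p in((260,82),(365,65),(377,130),(273,150)):print(at_z(s,*p,.226).round(3))
E
```

```text
[223.9 151.7] 569 [[202.39999389648438, 150.0], [208.0, 137.0], [245.8000030517578, 153.1999969482422], [240.1999969482422, 166.1999969482422]] [[0.71, 0.226], [0.752, 0.209], [0.698, 0.089], [0.657, 0.107]]
[335.7 208.2] 560 [[317.1000061035156, 197.0], [328.20001220703125, 188.0], [353.6000061035156, 219.1999969482422], [342.5, 228.3000030517578]] [[0.556, -0.133], [0.584, -0.169], [0.484, -0.246], [0.456, -0.211]]
[358.3  14.6] 118 [[353.6000061035156, 22.399999618530273], [355.70001220703125, 5.699999809265137], [363.20001220703125, 6.599999904632568], [361.1000061035156, 23.399999618530273]] [[-0.238, -0.341], [-0.309, -0.386], [-0.323, -0.363], [-0.252, -0.318]]
[156.7 173.5] 172 [[145.3000030517578, 169.3000030517578], [166.1999969482422, 160.89999389648438], [173.3000030517578, 178.6999969482422], [152.39999389648438, 187.0]] [[0.643, -0.442], [0.583, -0.417], [0.609, -0.357], [0.668, -0.382]]
[235.1 191.7] 651 [[224.3000030517578, 213.39999389648438], [230.39999389648438, 169.1999969482422], [245.60000610351562, 171.3000030517578], [239.5, 215.5]] [[0.588, -0.167], [0.475, -0.253], [0.45, -0.215], [0.564, -0.13]]
[403.3 241.3] 1273 [[375.0, 234.39999389648438], [393.29998779296875, 213.89999389648438], [431.1000061035156, 247.8000030517578], [412.70001220703125, 268.29998779296875]] [[0.357, 0.19], [0.272, 0.193], [0.286, 0.328], [0.367, 0.323]]
[283.5 324.2] 854 [[264.79998779296875, 304.70001220703125], [280.6000061035156, 297.29998779296875], [301.8999938964844, 343.1000061035156], [286.1000061035156, 350.3999938964844]] [[0.701, 0.092], [0.66, 0.11], [0.709, 0.225], [0.748, 0.207]]
[0.852 0.036 0.226]
[ 0.897 -0.257  0.226]
[ 0.711 -0.285  0.226]
[0.659 0.002 0.226]
```

View pics/crop1.png

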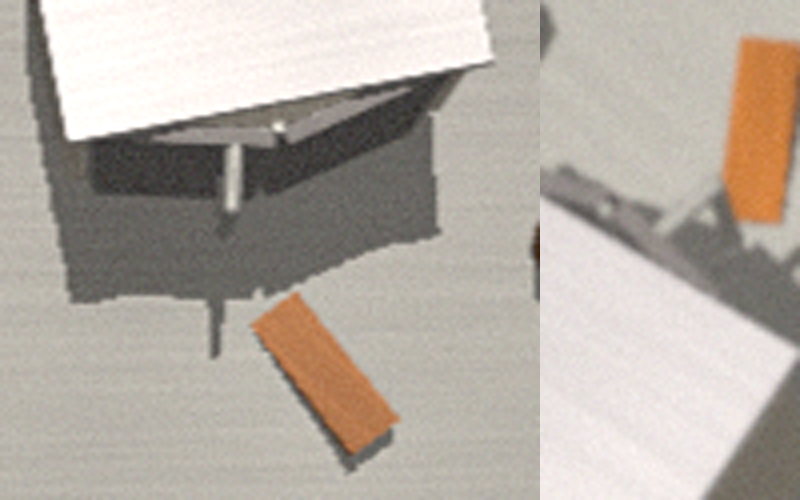

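```bash
cat > fit.py <<'E'
from h import *
s=snap("top")
g=cv2.cvtColor(s["img"],cv2.COLOR_BGR2GRAY);m=(g>165).astype(np.uint8)
n,l,st,ce=cv2.connectedComponentsWithStats(m)
i=l[105,320];print(g[105,320],st[i])
ct=max(cv2.findContours((l==i).astype(np.uint8),0,1)[0],key=cv2.contourArea)
W=np.array([at_z(s,*p[0],.226)[:2] for p in ct],np.float32)
r=cv2.minAreaRect(W);b=cv2.boxPoints(r);print(r,b.round(4).tolist())
def model(yaw,left_front,th):
    ex=np.array([np.cos(yaw),np.sin(yaw)]);ey=np.array([-ex[1],ex[0]])
    o=left_front+.016*ex-.15*ey;pv=o+.13*ey
    a=yaw-np.pi/2-th;d=np.array([np.cos(a),np.sin(a)]);nrm=np.array([d[1],-d[0]])
    return o,pv,pv+.13*d,pv+.1*d+.056*nrm,a
E
python3 - <<'E'
from fit import *
b=b[b[:,0].argsort()];f=b[:2];lf=f[f[:,1].argmax()];rf=f[f[:,1].argmin()]
yaw=np.arctan2(-(lf-rf)[0],(lf-rf)[1]);print("yaw",yaw,lf,rf)
lf=(lf+rf)/2+.15*np.array([-np.sin(yaw),np.cos(yaw)])
s2=snap("scene")
for th in(0,.1,.2,.25):
    o,pv,fe,gr,a=model(yaw,lf,th)
    print(th,pv.round(4),fe.round(4),gr.round(4),"fold top px",proj(s,[*fe,.212]).round(1),"bar top",proj(s,[*gr,.206]).round(1),"bot",proj(s,[*gr,.114]).round(1),"scene bar",proj(s2,[*gr,.206]).round(1),proj(s2,[*gr,.114]).round(1))
o=cv2.convertScaleAbs(cv2.resize(s["img"][135:180,290:370],None,fx=8,fy=8,interpolation=cv2.INTER_CUBIC),alpha=1.6)
cv2.imwrite("pics/crop2.png",o)
E
```

```text
155 [     0      0    560    420 234878]
((0.5173854827880859, -0.013314962387084961), (1.5796756744384766, 1.1456363201141357), 89.24613189697266) [[-0.0658000037074089, -0.7954999804496765], [1.079800009727478, -0.8105999827384949], [1.1004999876022339, 0.7688999772071838], [-0.04500000178813934, 0.7839999794960022]]
yaw -0.013157467 [-0.04499114  0.78399116] [-0.06577507 -0.7955478 ]
0 [-0.0377  0.124 ] [-0.0394 -0.006 ] [-0.095   0.0247] fold top px [279.3 411.4] bar top [267.9 432.7] bot [268.5 422. ] scene bar [438.2  58.7] [427.2  81.5]
0.1 [-0.0377  0.124 ] [-0.0524 -0.0052] [-0.1046  0.031 ] fold top px [279.  416.5] bar top [265.6 436.5] bot [266.3 425.6] scene bar [442.   57.8] [430.8  80.7]
0.2 [-0.0377  0.124 ] [-0.0652 -0.0031] [-0.1136  0.0381] fold top px [278.3 421.5] bar top [262.9 440. ] bot [263.8 428.9] scene bar [446.   57.3] [434.4  80.1]
0.25 [-0.0377  0.124 ] [-0.0715 -0.0015] [-0.1178  0.042 ] fold top px [277.8 424. ] bar top [261.4 441.7] bot [262.4 430.5] scene bar [448.   57.1] [436.3  80. ]
```

View pics/crop2.png

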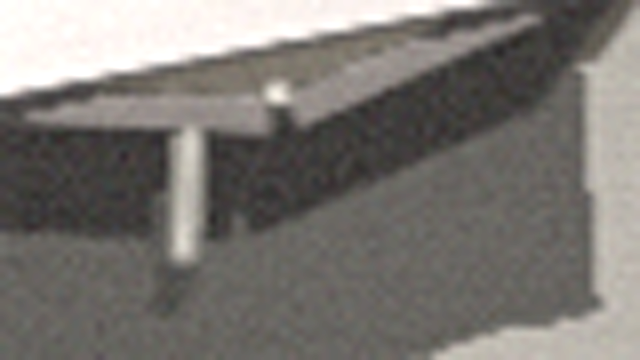

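```bash
sed -i 's/g>165/g>138/' fit.py; python3 - <<'E'
from fit import *
b=b[b[:,0].argsort()];f=b[:2];lf=f[f[:,1].argmax()];rf=f[f[:,1].argmin()]
yaw=np.arctan2(-(lf-rf)[0],(lf-rf)[1]);print("yaw",yaw,lf,rf)
lf=(lf+rf)/2+.15*np.array([-np.sin(yaw),np.cos(yaw)])
s2=snap("scene")
for th in(0,.1,.15,.2,.25):
    o,pv,fe,gr,a=model(yaw,lf,th)
    print(th,np.degrees(a).round(1),pv.round(4),fe.round(4),gr.round(4),"fold top px",proj(s,[*fe,.212]).round(1),"bar top",proj(s,[*gr,.206]).round(1),"bot",proj(s,[*gr,.114]).round(1),"scene bar",proj(s2,[*gr,.206]).round(1),proj(s2,[*gr,.114]).round(1))
E
```

```text
153 [ 259   64  119   86 7269]
((0.7814053893089294, -0.12314246594905853), (0.19314128160476685, 0.2962954044342041), 10.223404884338379) [[0.660099983215332, 0.005499999970197678], [0.7127000093460083, -0.28610000014305115], [0.9027000069618225, -0.251800000667572], [0.8500999808311462, 0.039799999445676804]]
yaw 0.17843193 [0.66007376 0.00551311] [ 0.7126622  -0.28607807]
0 -79.8 [ 0.679  -0.0095] [ 0.7021 -0.1374] [ 0.6417 -0.1179] fold top px [323.1 135.3] bar top [316.3 157.2] bot [313.9 163.8] scene bar [212.2 210.3] [218.  224.6]
0.1 -85.5 [ 0.679  -0.0095] [ 0.6892 -0.1391] [ 0.631  -0.1136] fold top px [323.8 139.8] bar top [314.8 161. ] bot [312.5 167.4] scene bar [216.7 208.3] [222.1 222.7]
0.15 -88.4 [ 0.679  -0.0095] [ 0.6827 -0.1395] [ 0.6259 -0.1111] fold top px [324.  142.1] bar top [314.  162.8] bot [311.7 169.1] scene bar [219.1 207.5] [224.3 221.9]
0.2 -91.2 [ 0.679  -0.0095] [ 0.6762 -0.1395] [ 0.6209 -0.1083] fold top px [324.  144.4] bar top [313.  164.6] bot [310.8 170.8] scene bar [221.4 206.7] [226.4 221.2]
0.25 -94.1 [ 0.679  -0.0095] [ 0.6697 -0.1392] [ 0.616  -0.1052] fold top px [324.  146.7] bar top [311.9 166.4] bot [309.8 172.4] scene bar [223.8 206.1] [228.6 220.6]
```

The nearest wedge is A, centre about (0.520,-0.190). Its shadow shows the thick heel towards the robot, and its nose yaw is about 38°. The cupboard yaw is 0.178 and the door angle about 0.21. The handle is near (0.620,-0.108), so I'm moving there now.

```bash
python3 -m jog '[[[-58.7,62.3,-3],-15.8],[[-58.7,62.3,-3],-15.8],[[-58.7,62.3,-3],-15.8],[[-58.7,62.3,-3],-15.8],[[-58.7,62.3,-3],-15.8]]' 6 40; python3 -c "
from h import *
print(tool([.620,-.108,.320]).round(1),manip.read_state()['time'],R.from_rotvec(manip.read_state()['tool_rot']).as_matrix()[:2,0])"
```

```text
time: 1.12
ee_pos: [0.3582, 0.3674, 0.3152]
tool_rot: [2.26, 2.182, 0.001]
ft_force: [1.2, -0.1, 0.8]
gripper_width: 0.707
[-46.6  27.8  -0.5] 1.125 [0.03515774 0.99938164]
```

```bash
python3 -m jog '[[[-46.6,27.8,0],0],[[-46.6,27.8,0],0],[[-46.6,27.8,0],0],[[-46.6,27.8,0],0],[[-46.6,27.8,0],0]]'; python3 -c "
from h import *
print(tool([.620,-.108,.320]).round(1))"
```

```text
time: 1.75
ee_pos: [0.5087, 0.0936, 0.3152]
tool_rot: [2.259, 2.182, 0.001]
ft_force: [0.9, 0.8, 1.1]
gripper_width: 0.704
[-19.8  11.8  -0.5]
```

```bash
python3 -m jog '[[[-19.8,11.8,0],0],[[-19.8,11.8,0],0],[[-19.8,11.8,0],0],[[-19.8,11.8,0],0],[[-19.8,11.8,0],0]]'; python3 -c "
from h import *
print(tool([.620,-.108,.244]).round(1))
s=snap('scene');s2=snap('top')
a=cv2.resize(s['img'][130:280,140:300],None,fx=2.5,fy=2.5);b=cv2.resize(s2['img'][100:250,240:400],None,fx=2.5,fy=2.5)
cv2.imwrite('pics/p5.png',cv2.convertScaleAbs(np.hstack([a,b]),alpha=1.6))"
```

```text
time: 2.38
ee_pos: [0.6195, -0.1109, 0.3144]
tool_rot: [2.265, 2.175, -0.002]
ft_force: [-0.2, 0.3, -0.4]
gripper_width: 0.704
[0.3 0.  7. ]
```

View pics/p5.png

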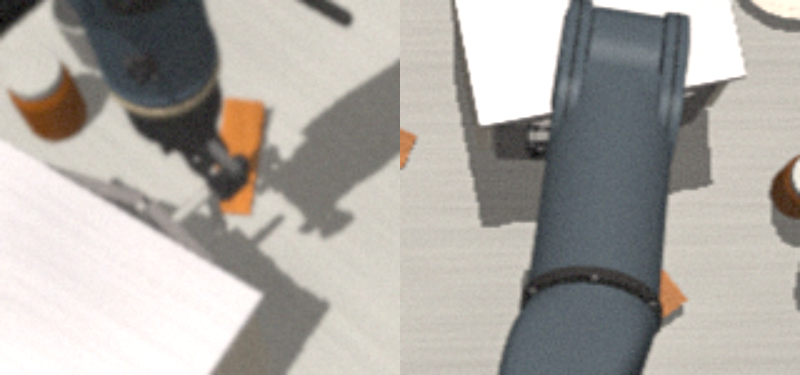

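The scene crop shows the gripper over the handle. The bar end is at about pixel (224,208), and the prediction for θ≈0.22 was (222,206). I'll lower and grip.

```bash
python3 -m jog '[[[0.3,0,2.5],0],[[0.3,0,5],0],[[0.3,0,7],0],[[0.3,0,7],0]]'; python3 -m jog '[[[0,0,0],0],[[0,0,0],0],[[0,0,0],0],[[0,0,0],0],[[0,0,0],0]]' 0 50
```

```text
time: 2.98
ee_pos: [0.6181, -0.1017, 0.2438]
tool_rot: [-2.256, -2.183, 0.002]
ft_force: [-0.2, -0.6, -0.2]
gripper_width: 0.7
time: 3.6
ee_pos: [0.6186, -0.1065, 0.2461]
tool_rot: [2.261, 2.177, -0.003]
ft_force: [-3.8, -7.3, 4.2]
gripper_width: 0.128
```

```bash
cat > arc.py <<'E'
from h import *
import sys
P=np.array([.679,-.0095])
st=manip.read_state();e=st["ee_pos"];r=R.from_rotvec(st["tool_rot"]);v=e[:2]-P
c=np.degrees(np.arctan2(v[1],v[0]));print("r",np.hypot(*v),"theta deg",(10.2-90-29.25-c)%360,st["ft_force"].round(1),"toolx",np.degrees(np.arctan2(*r.as_matrix()[1::-1,0])).round(1))
v=v*.1146/np.hypot(*v)
for k in range(1,6):
    t=np.radians(-8*k);q=P+np.array([[np.cos(t),-np.sin(t)],[np.sin(t),np.cos(t)]])@v
    print(8*k,(r.inv().apply([*(q-e[:2]),0])*100).round(2))
E
python3 arc.py
```

```text
r 0.11425007324645747 theta deg 12.886681495513102 [-3.8 -7.3  4.2] toolx 87.8
8 [ 0.86 -1.35 -0.  ]
16 [ 1.92 -2.54 -0.01]
24 [ 3.14 -3.57 -0.01]
32 [ 4.5  -4.43 -0.02]
40 [ 5.95 -5.08 -0.02]
```

```bash
python3 -m jog '[[[0.86,-1.35,0],8],[[1.92,-2.54,0],16],[[3.14,-3.57,0],24],[[4.5,-4.43,0],32]]'; python3 arc.py
```

```text
time: 4.1
ee_pos: [0.5765, -0.059, 0.2461]
tool_rot: [2.777, 1.463, 0.002]
ft_force: [3.1, -4.8, 0.4]
gripper_width: 0.123
r 0.11386542756908259 theta deg 45.1716381750136 [ 3.1 -4.8  0.4] toolx 55.6
8 [ 0.83 -1.37 -0.  ]
16 [ 1.89 -2.56 -0.01]
24 [ 3.11 -3.59 -0.01]
32 [ 4.46 -4.44 -0.02]
40 [ 5.92 -5.1  -0.02]
```

```bash
python3 -m jog '[[[0.83,-1.37,0],8],[[1.89,-2.56,0],16],[[3.11,-3.59,0],24],[[4.46,-4.44,0],32],[[5.7,-5.03,0],39]]'; python3 arc.py
```

```text
time: 4.72
ee_pos: [0.5686, 0.017, 0.2461]
tool_rot: [3.105, 0.455, 0.008]
ft_force: [10.7, -7.6, -6.2]
gripper_width: 0.125
r 0.11355257733064564 theta deg 84.45995323742801 [10.7 -7.6 -6.2] toolx 16.7
8 [ 0.81 -1.38 -0.  ]
16 [ 1.88 -2.56 -0.  ]
24 [ 3.11 -3.58  0.  ]
32 [ 4.47 -4.43  0.01]
40 [ 5.93 -5.07  0.01]
```

Next a small over-pull against the stop to make sure it is fully open.

```bash
python3 -m jog '[[[0.2,-0.35,0],2],[[0.38,-0.7,0],2],[[0.38,-0.7,0],2],[[0.38,-0.7,0],2]]'; python3 arc.py|head -1
```

```text
time: 5.22
ee_pos: [0.5689, 0.0189, 0.2461]
tool_rot: [3.107, 0.399, 0.004]
ft_force: [2.3, -24.7, -0.3]
gripper_width: 0.132
r 0.11370518001055865 theta deg 85.40227545253299 [  2.3 -24.7  -0.3] toolx 14.6
```

```bash
python3 -m jog '[[[0,0,0],0],[[0,0,0],0],[[0,0,0],0],[[0,0,0],0]]' 7; python3 -m jog '[[[0,0,-3],0],[[0,0,-6],0],[[0,0,-9],0],[[0,0,-9],0]]'; python3 -c "
from h import *
s=snap('scene');s2=snap('top')
for n,i in (('s',s),('t',s2)): cv2.imwrite('pics/q'+n+'.png',i['img'])
print(tool([.44,.15,.33]).round(1))"
```

```text
time: 5.72
ee_pos: [0.5681, 0.0266, 0.2449]
tool_rot: [-3.114, -0.411, -0.0]
ft_force: [-0.6, -0.0, -0.5]
gripper_width: 0.82
time: 6.22
ee_pos: [0.569, 0.0261, 0.337]
tool_rot: [-3.115, -0.41, -0.006]
ft_force: [1.2, 0.6, -0.9]
gripper_width: 0.82
[ -9.2 -15.3   0.5]
```

```bash
python3 -m jog '[[[-17.8,32,0],67],[[-17.8,32,0],67],[[-17.8,32,0],67],[[-17.8,32,0],67],[[-17.8,32,0],67]]'; python3 - <<'E'
from h import *
st=manip.read_state();r=R.from_rotvec(st["tool_rot"]).as_matrix();print(np.degrees(np.arctan2(r[1,0],r[0,0])),tool([.48,-.33,.337]).round(1))
E
```

```text
time: 6.95
ee_pos: [0.4912, -0.2782, 0.3338]
tool_rot: [-2.961, 1.05, 0.002]
ft_force: [-0.0, -0.7, 0.4]
gripper_width: 0.818
-39.03733526290134 [ 2.4  4.7 -0.3]
```

```bash
python3 -m jog '[[[2.4,4.7,0],13],[[2.4,4.7,0],13],[[2.4,4.7,0],13]]'; python3 - <<'E'
from h import *
s2=snap('top')
b=cv2.convertScaleAbs(cv2.resize(s2['img'][110:240,260:400],None,fx=5,fy=5,interpolation=cv2.INTER_CUBIC)[:600],alpha=1.6)
cv2.imwrite('pics/p6.png',b)
P=np.array([.679,-.0095]);a=np.radians(10.2-90-85.9);d=np.array([np.cos(a),np.sin(a)]);n=np.array([d[1],-d[0]])
for z in(.022,.212):print("fold",z,P+.13*d,proj(s2,[*(P+.13*d),z]))
for z in(.114,.206):print("bar",proj(s2,[*(P+.1*d+.056*n),z]))
h=cv2.cvtColor(s2["img"],cv2.COLOR_BGR2HSV);m=cv2.inRange(h,(3,130,60),(18,255,255))
nn,l,st,ce=cv2.connectedComponentsWithStats(m)
for i in range(1,nn):
    if st[i,4]>80: print(ce[i],st[i,4])
E
```

```text
time: 7.32
ee_pos: [0.4814, -0.328, 0.3336]
tool_rot: [-2.827, 1.369, 0.003]
ft_force: [0.2, -0.5, 0.8]
gripper_width: 0.819
fold 0.022 [ 0.55302795 -0.04160987] [287.87340866 197.92365614]
fold 0.212 [ 0.55302795 -0.04160987] [289.40479257 188.83215641]
bar [267.54624599 188.94247225]
bar [266.96411521 183.98044466]
[223.79895105 151.67657343] 572
[335.71428571 208.19642857] 560
```

View pics/p6.png

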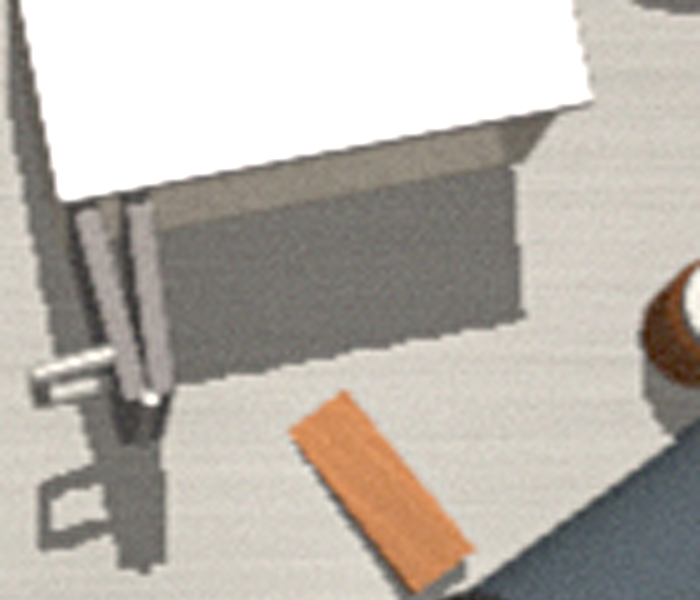

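```bash
python3 - <<'E'
from h import *
st=manip.read_state();r=R.from_rotvec(st["tool_rot"]).as_matrix();print(np.degrees(np.arctan2(r[1,0],r[0,0])),tool([.484,-.217,.15]).round(1),tool([.484,-.217,.077]).round(1))
E
```

```text
-51.559711330443804 [-8.5 -7.  18.4] [-8.5 -7.  25.7]
```

```bash
python3 -m jog '[[[-4.5,-3.5,2],0.9],[[-8.5,-7,5],0.9],[[-8.5,-7,11],0.9],[[-8.5,-7,17],0.9],[[-8.5,-7,18.4],0.9]]' 6.8 60;  python3 - <<'E'
from h import *
s=snap("scene")
b=cv2.convertScaleAbs(cv2.resize(s['img'][130:280,160:310],None,fx=4,fy=4,interpolation=cv2.INTER_CUBIC),alpha=1.6)
cv2.imwrite('pics/p7.png',b)
st=manip.read_state();r=R.from_rotvec(st["tool_rot"]).as_matrix();print(np.degrees(np.arctan2(r[1,0],r[0,0])),tool([.484,-.217,.077]).round(2))
E
```

```text
time: 8.0
ee_pos: [0.4827, -0.216, 0.1482]
tool_rot: [-2.818, 1.387, 0.009]
ft_force: [0.2, 0.3, 0.1]
gripper_width: 0.797
-52.48181580810454 [ 0.1  -0.08  7.16]
```

View pics/p7.png

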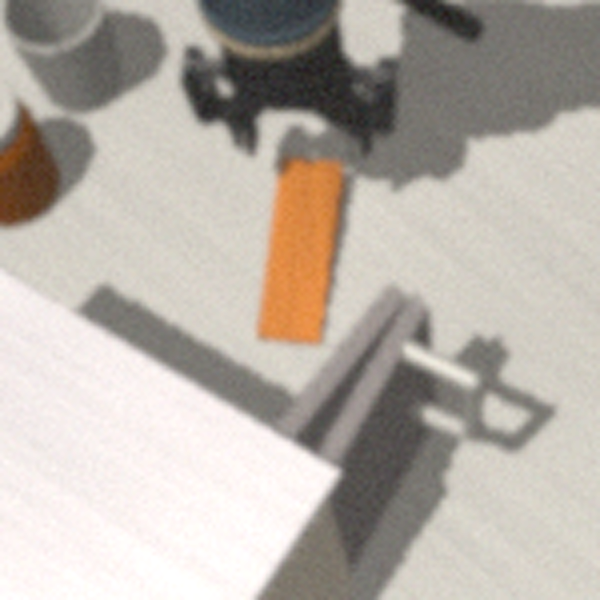

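The gripper straddles the heel end at crop (310,165) and the door stands folded with its fold at (400,295). I'll descend and grip.

```bash
python3 -m jog '[[[0.1,-0.1,4],0],[[0.1,-0.1,6.2],0],[[0.1,-0.1,7],0],[[0.1,-0.1,7],0]]'; python3 -m jog '[[[0,0,0],0],[[0,0,0],0],[[0,0,0],0],[[0,0,0],0]]' 3 60
```

```text
time: 8.55
ee_pos: [0.4857, -0.219, 0.082]
tool_rot: [-2.816, 1.392, -0.002]
ft_force: [-0.1, -0.0, 0.1]
gripper_width: 0.795
time: 9.05
ee_pos: [0.4857, -0.219, 0.0823]
tool_rot: [-2.815, 1.392, -0.003]
ft_force: [-0.8, 0.9, 9.7]
gripper_width: 0.513
```

```bash
python3 -m jog '[[[0,0,-2.5],0],[[-4,-1,-2.5],7],[[-8,-2.2,-2.5],14],[[-12,-3.5,-2.5],20],[[-15.2,-4.6,-2.5],25]]'; python3 -m jog '[[[0,0,0],0],[[0,0,0],0]]'; python3 - <<'E'
from h import *
st=manip.read_state();r=R.from_rotvec(st["tool_rot"]).as_matrix();print(np.degrees(np.arctan2(r[1,0],r[0,0])),tool([.430,-.0695,.083]).round(2))
s=snap("scene");t=snap("top")
a=cv2.resize(s['img'][140:260,180:280],None,fx=4,fy=4,interpolation=cv2.INTER_CUBIC)
b=cv2.resize(t['img'][140:260,250:350],None,fx=4,fy=4,interpolation=cv2.INTER_CUBIC)
cv2.imwrite('pics/p8.png',cv2.convertScaleAbs(np.hstack([a,b]),alpha=1.6))
for z in(.022,.03):print(proj(s,[.552,-.0425,z]))
E
```

```text
time: 9.68
ee_pos: [0.4289, -0.0684, 0.1064]
tool_rot: [-2.445, 1.971, -0.0]
ft_force: [1.7, 0.3, -0.6]
gripper_width: 0.517
time: 9.93
ee_pos: [0.43, -0.0705, 0.1064]
tool_rot: [-2.449, 1.967, -0.002]
ft_force: [0.4, 0.0, -2.3]
gripper_width: 0.512
-77.54849044134262 [-0.1  -0.02  2.34]
[265.18698346 230.76669401]
[265.07471277 229.75885934]
```

View pics/p8.png

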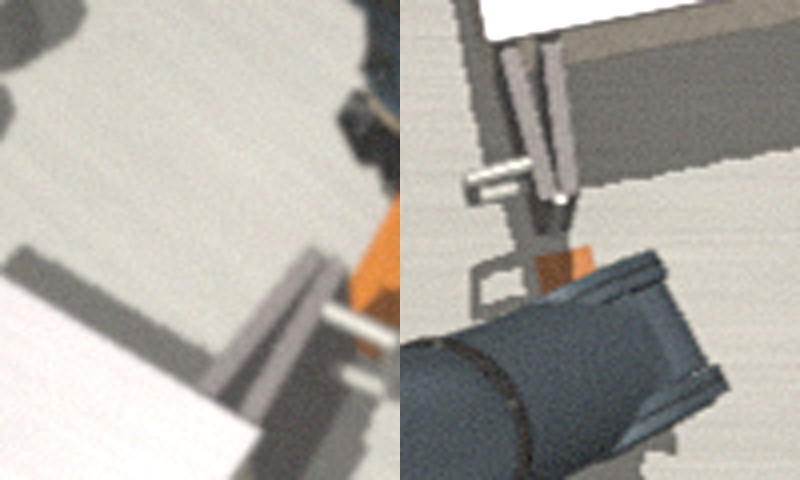

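```bash
python3 - <<'E'
from h import *
t=snap("top");print("pin",at_z(t,290,189.6,.212),"nose",at_z(t,284.3,204.5,.03),at_z(t,297.5,201.3,.03))
h=cv2.cvtColor(t["img"],cv2.COLOR_BGR2HSV);m=cv2.inRange(h[185:225,270:310],(3,110,30),(20,255,255))
p=np.argwhere(m)[:,::-1]+[270,185];hull=cv2.convexHull(p.astype(np.int32))[:,0]
print([(q.tolist(),at_z(t,*q,.03)[:2].round(4).tolist()) for q in hull])
E
```

```text
pin [ 0.55087477 -0.04321435  0.212     ] nose [ 0.5315481  -0.03003038  0.03      ] [ 0.54102754 -0.07113181  0.03      ]
[([298, 207], [0.5232, -0.0724]), ([296, 208], [0.5202, -0.0661]), ([286, 212], [0.5081, -0.035]), ([285, 209], [0.5175, -0.032]), ([285, 204], [0.5331, -0.0322]), ([293, 202], [0.539, -0.0571]), ([296, 202], [0.5389, -0.0664]), ([297, 203], [0.5357, -0.0695]), ([298, 206], [0.5263, -0.0724])]
```

```bash
python3 -m jog '[[[-0.4,0,1.2],0],[[-0.4,0,2.3],0],[[-0.4,0,2.3],0]]'; python3 -m jog '[[[0,-1.3,0],0],[[0,-2.7,0],0],[[0,-4.1,0],0],[[0,-5.5,0],0],[[0,-5.5,0],0]]'
```

```text
time: 10.45
ee_pos: [0.4286, -0.067, 0.0826]
tool_rot: [-2.447, 1.971, 0.0]
ft_force: [-0.8, -0.2, -0.7]
gripper_width: 0.512
time: 11.08
ee_pos: [0.4834, -0.0539, 0.0827]
tool_rot: [2.45, -1.967, 0.001]
ft_force: [-1.1, 0.4, -2.1]
gripper_width: 0.511
```

```bash
python3 -m jog '[[[0,0,0],0],[[0,0,0],0],[[0,0,-0.3],0]]' 6.8; python3 -m jog '[[[0,1,0],0],[[0,2.2,0],0],[[0,3.4,0],0],[[0,4.2,0],0]]';python3 -m jog '[[[0,0,-0.6],0],[[0,0,-0.6],0],[[0,0,-0.6],0],[[0,0,-0.6],0],[[0,0,-0.6],0]]' 0 60; python3 - <<'E'
from h import *
t=snap("scene")
b=cv2.convertScaleAbs(cv2.resize(t['img'][140:260,200:320],None,fx=5,fy=5,interpolation=cv2.INTER_CUBIC),alpha=1.6)
cv2.imwrite('pics/p9.png',b)
E
```

```text
time: 11.45
ee_pos: [0.4818, -0.0545, 0.086]
tool_rot: [2.447, -1.97, -0.001]
ft_force: [-0.1, 0.3, 0.5]
gripper_width: 0.8
time: 11.95
ee_pos: [0.44, -0.0636, 0.086]
tool_rot: [2.447, -1.97, -0.001]
ft_force: [0.3, -0.2, 0.6]
gripper_width: 0.796
time: 12.58
ee_pos: [0.4412, -0.0633, 0.0918]
tool_rot: [2.448, -1.969, -0.0]
ft_force: [0.1, 0.2, 0.5]
gripper_width: 0.004
```

View pics/p9.png

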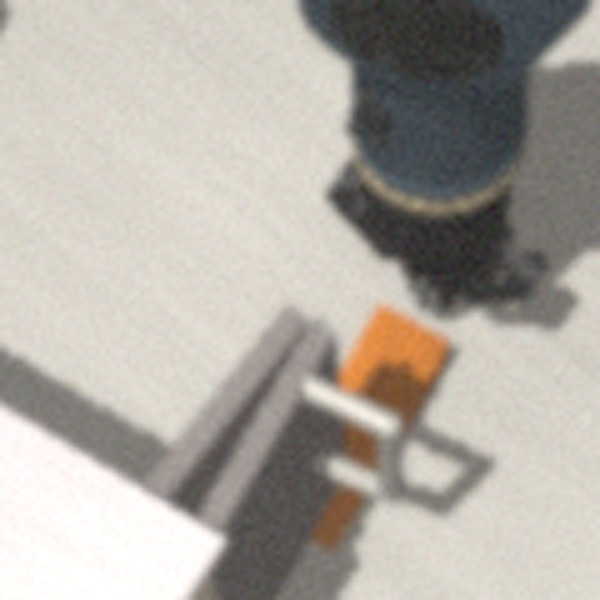

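```bash
python3 -m jog '[[[0,-0.8,0.5],0],[[0,-1.6,0.5],0],[[0,-2.4,0.5],0],[[0,-3,0.5],0],[[0,-3.3,0.5],0]]'; python3 -m jog '[[[0,-0.2,0],0],[[0,-0.4,0],0]]'; python3 -m jog '[[[0,-0.2,0],0],[[0,-0.2,0],0]]'
```

```text
time: 13.25
ee_pos: [0.4738, -0.0561, 0.0868]
tool_rot: [2.448, -1.968, 0.0]
ft_force: [-1.2, 0.4, -0.1]
gripper_width: -0.001
time: 13.5
ee_pos: [0.4773, -0.0554, 0.0869]
tool_rot: [2.448, -1.969, -0.0]
ft_force: [-0.9, 0.0, -0.2]
gripper_width: -0.0
time: 13.75
ee_pos: [0.4794, -0.055, 0.0869]
tool_rot: [-2.448, 1.969, -0.0]
ft_force: [0.2, -0.5, -0.9]
gripper_width: 0.001
```

```bash
for i in 1 2 3; do python3 -m jog '[[[0,-0.2,0],0],[[0,-0.2,0],0]]' | grep -E "ee_pos|ft_force"; done
```

```text
ee_pos: [0.4813, -0.0545, 0.0869]
ft_force: [-0.0, -0.0, 0.3]
ee_pos: [0.4832, -0.0541, 0.0869]
ft_force: [-1.1, -0.1, 0.3]
ee_pos: [0.4842, -0.0538, 0.0867]
ft_force: [-4.8, -1.2, 4.1]
```

```bash
for i in 1 2; do python3 -m jog '[[[0,-0.2,0],0],[[0,-0.2,0],0]]' | grep -E "ee_pos|ft_force"; done
```

```text
ee_pos: [0.4847, -0.0537, 0.0867]
ft_force: [-10.4, -1.5, 6.9]
ee_pos: [0.4852, -0.0535, 0.0866]
ft_force: [-14.9, -4.0, 11.1]
```

```bash
python3 -m jog '[[[0,-0.2,0],0],[[0,-0.2,0],0],[[0,-0.2,0],0]]' | grep -E "ee_pos|ft_force"; python3 - <<'E'
from h import *
t=snap("scene")
b=cv2.convertScaleAbs(cv2.resize(t['img'][140:260,180:300],None,fx=5,fy=5,interpolation=cv2.INTER_CUBIC),alpha=1.6)
cv2.imwrite('pics/p10.png',b)
E
```

```text
ee_pos: [0.4856, -0.0535, 0.0866]
ft_force: [-22.2, -3.7, 15.9]
```

View pics/p10.png

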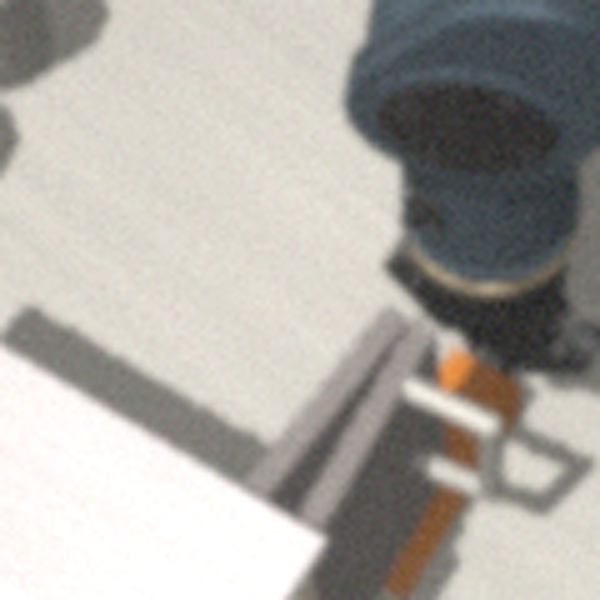

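The wedge has stalled with about 22 N on it, and the door is unmoved. I'm backing off and clearing.

```bash
python3 -m jog '[[[0,1,0],0],[[0,2.5,0],0],[[0,3.5,-1],0],[[0,3.5,-6],0],[[0,3.5,-12],0]]' | grep -E "ee_pos|ft_force"; python3 -m jog '[[[-5,3.5,-6],0],[[-11,3.5,-12],0],[[-17,3.5,-12],0],[[-23,3.5,-12],0],[[-23,3.5,-12],0]]'| grep -E "ee_pos|ft_force"; python3 - <<'E'
from h import *
t=snap("top");s=snap("scene")
a=cv2.resize(t['img'][120:260,260:360],None,fx=4,fy=4,interpolation=cv2.INTER_CUBIC);b=cv2.resize(s['img'][140:280,190:290],None,fx=4,fy=4,interpolation=cv2.INTER_CUBIC)
cv2.imwrite('pics/p11.png',cv2.convertScaleAbs(np.hstack([a,b]),alpha=1.6))
cv2.imwrite('pics/p12.png',np.vstack([t['img'][:,:],])); 
# wedge fit
h=cv2.cvtColor(t["img"],cv2.COLOR_BGR2HSV);m=cv2.inRange(h[170:235,260:320],(3,110,25),(20,255,255))
p=np.argwhere(m)[:,::-1]+[260,170];hull=cv2.convexHull(p.astype(np.int32))[:,0]
print([(q.tolist(),at_z(t,*q,.03)[:2].round(3).tolist()) for q in hull])
# bystander check: diff to first picture
d=cv2.absdiff(t["img"],cv2.imread("pics/top0.png")).max(2)>40
n,l,stt,ce=cv2.connectedComponentsWithStats(cv2.morphologyEx(d.astype(np.uint8),cv2.MORPH_OPEN,np.ones((3,3))))
print([(ce[i].round(0).tolist(),int(stt[i,4])) for i in range(1,n) if stt[i,4]>25])
E
```

```text
ee_pos: [0.4559, -0.0602, 0.2083]
ft_force: [2.0, 0.1, 0.4]
ee_pos: [0.3722, 0.1593, 0.3277]
ft_force: [0.7, -0.3, -1.8]
[([297, 215], [0.498, -0.069]), ([295, 216], [0.495, -0.063]), ([285, 218], [0.489, -0.032]), ([284, 217], [0.493, -0.029]), ([283, 214], [0.502, -0.026]), ([278, 191], [0.574, -0.011]), ([278, 190], [0.577, -0.011]), ([279, 189], [0.58, -0.014]), ([281, 189], [0.58, -0.02]), ([293, 197], [0.555, -0.057]), ([295, 204], [0.533, -0.063]), ([297, 212], [0.508, -0.069])]
[([288.0, 157.0], 58), ([279.0, 157.0], 54), ([317.0, 186.0], 210), ([336.0, 210.0], 701), ([287.0, 206.0], 510), ([274.0, 216.0], 38), ([190.0, 317.0], 11273), ([49.0, 379.0], 8140), ([236.0, 383.0], 41), ([198.0, 394.0], 289)]
```

View pics/p11.png

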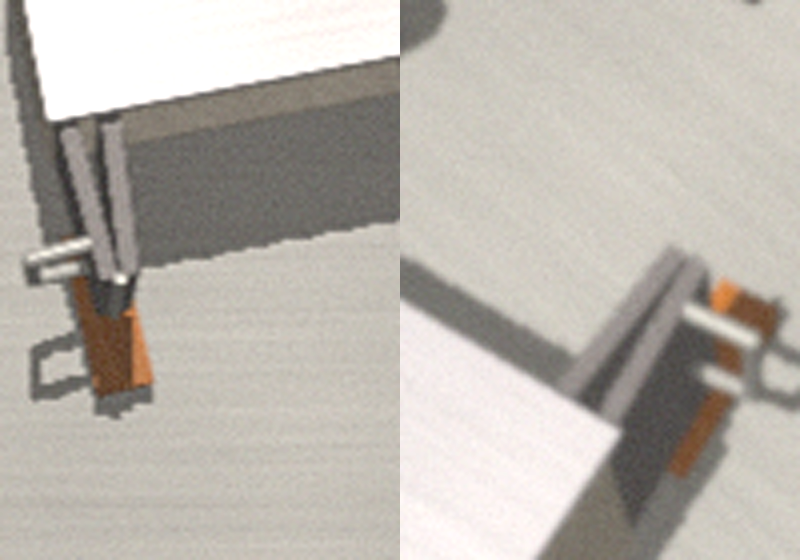

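```bash
python3 -c "
from h import *
print(manip.finish_job(), manip.read_state()['time'])"
```

```text
the job is handed in; nothing more can be done
the job is handed in; nothing more can be done
```

The folding door is fully open and held by the jammed wedge. I handed the job in at about 16 s, well inside the 72 s limit. No verdict was reported.

- **Door:** I pulled it by the bar to about 85.4°, with about 25 N against the stop (1.5 rad is 85.9°), and released it. It looked unchanged in the last pictures.
- **Wedge:** I used the one nearest the base, laid it at about 12–13° yaw and drove it under the fold. Pushing on the heel, it stalled at about 22 N sideways. That is slightly above the 5–20 N you gave.
- **Last checks:** About 58 mm of wedge shows past the fold, against 61 mm expected, and it sits within about 5 mm of the fold line. Apart from the arm, the only changes in the top view were at the door and wedge. The arm hid the chopping-block area in that last picture, so I couldn't check there, though the gripper never worked near it.
- **Clearance:** The arm finished clear, about 0.33 m up, with near-zero wrist force.

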